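Load the drying chamber and hold its lid at the vent angle

ROBOT

A 6-joint arm with a two-finger parallel gripper is mounted at the origin on a cart in front of the work surface, level with it; the furniture and walls round the work are solid. World frame = base frame: x ahead of the robot, y to its left, z up, the work surface at z = 0. Lengths are in m, angles in rad, forces in N, time in s.
With the tool pointing down it reaches from about 0.35 to 0.875 m from the base axis. Payload 15.5 kg.
Tool frame: the origin (TCP) lies at the very end of the fingers, on their centre line; the grasp point (between the pads) lies 19 mm behind it (pinch_z is the distance from the TCP to the grasp point, in m); z points along the fingers, y is the line along which they close (so a half turn about z gives the same grasp; the last joint's range is limited). The gripper opens to 85 mm and grips with 20 to 120 N. Pads are 22 mm wide; open, the fingers measure 114 mm over their backs; the gripper's body (76 mm by 85 mm) begins 54 mm behind the grasp point. The pads swing forward as they close: fully open they stand 13 mm farther back than shut.
Start: joints at [-1.349, 0.494, 1.345, -0, 1.302, -0.096], TCP at [0.195, -0.594, 0.231] pointing down, gripper open.
Joint ranges: [-2.91, 2.91], [-0.82, 2.16], [0.22, 2.67], [-1.22, 4.37], [0.12, 2.79], [-3.08, 3.08]. Speed limits (rad/s): [1.89, 1.89, 2.57, 3.01, 3.01, 3.01].

INTERFACE

Orientations are given as a unit quaternion [x, y, z, w].
In Python, from bench import * gives the robot as it stands.
- The arm moves only by the tool arm_command, never from a script. Its arguments are lists of equal length, an entry for each row: "hand": the closure, from 0 (fully open) to 1 (shut); "slide": the shift along the tool's x, y, z in units of 100 mm (1.0 is 100 mm), a list of three; "yaw": the turn about the tool's z in units of pi rad (1.0 is pi rad). A call has 1 to 12 rows; each row is the pose to reach, as a shift and turn from the pose commanded when the call began, along the tool's axes at that moment, turning the shorter way round; what a row does not reach only later rows make up. A row lasts 1/10 s, in which the tool goes at most 50 mm and 8.59 degrees, less where a joint would pass 70% of its speed; a pose out of reach is approached as far as the arm can. A call with a number of a shift or a turn outside -1 to 1 is refused whole. A call with a gripper value outside its range is refused whole. The fingers move at their own pace and stop on an object; "newtons" is the grip in N (left out, the last holds). Time passes only in rows, so rows that repeat a pose let the fingers close. It gives the time, the measured TCP pose, the force, the opening and the grip force at its end, in the units of the state.
- sense(): the state, without advancing time (a new reading comes with each control period).
- get_image(name): name is "scene" or "top" or "wrist"; returns (picture, depth): 384x512x3 uint8, red, green, blue; 384x512 float32, m along the optical axis (not along the pixel's ray), 0 where there is no reading.
- get_calibration(name): a dict with "mtx" (3x3 intrinsics, pixels), "R" (3x3) and "t" (3): a world point X has camera coordinates R X + t. Camera axes: x right, y down, z forward; pixel columns grow to the right and rows downward; lengths in m; the calibration is good to about 2 mm. A picture is of the moment at which its call begins: read the wrist's pose just before it. get_calibration takes no time and is no camera call; for the wrist camera it gives the pose at the moment of the call.
- close_job(): hands the job in; it is judged then, once.
The state is a dict: "clock": time; "joint_positions": joint angles; "dq": joint speeds; "joint_torque": joint torques, N m; "ee_pos": TCP position; "tool_rot": TCP orientation; "wrist_force": force on the tool from outside, world axes, zero at the start; "wrist_torque": the same for the moment, N m; "finger_gap": finger opening in m; "grasp_force": force on a finger pad.
Only numpy, scipy, OpenCV 4.12 (cv2) and the standard library are available. Lean on these libraries where they do the work, as an engineer would, in place of code of your own. Each camera call takes 0.05 s, during which the arm holds its last target. There are 200 camera calls.

TASK

Take the white plate that leans on the steel easel and stand it upright on its long edge in the middle slot of the comb inside the open drying chamber, fully down and let go, without dropping it in. Then take the chamber's lid by its bar handle, bring it forward to 40 degrees open (0 is shut) and finish while still holding it there by the handle: the lid would fall shut by itself, and it must not. Leave the beaker, the dishes and the vial where they stand.

Things in the scene. Friction and masses are not known exactly. Their poses are not given: they have to be found in the camera images.
- chamber: Fixed grey open-topped chamber, outer 150 (x) x 116 (y) mm, walls 55 high, 4 thick, floor 8 above the underside. Origin: centre of its underside; z up, x from its front to its hinged rear. White comb blocks along both side walls (y = +-40 to +-54), 21 thick in x, with round tops 48.5 above the underside, leave three upright slots 9 wide at x = -30, 0, +30; a plate in one spans the box along y.
- slot_mid (a point): Centre of the middle slot on the chamber's inner floor (x = 0, y = 0, 8 mm above the underside); axes as the chamber.
- plate: Loose stiff white plate, 6 thick (its x) x 100 long (its y) x 85 high (its z) mm, about 130 g. Origin at its centre. At the start it leans on the easel, z tilted 30 degrees from vertical, its top edge towards the easel's -x. Seated in a slot its centre is 42.5 above the chamber's inner floor and 38 of it stands above the chamber's walls.
- easel: Fixed steel easel, base 90 (x) x 114 (y) mm. Origin: centre of its underside, z up. The plate's lower long edge stands on a ledge (19 above the underside, x = +20) with a 7 mm lip on its +x side; the plate leans over to -x on two rails 12 wide at y = +-46 that reach 65 up along it. Between the rails (80 mm) the plate's underside is free.
- lid_angle (a joint): Angle of the chamber's white hood lid (150 x 116 x 45 mm deep, about 0.28 kg with its handle), rad: 0 shut, 1.75 (100 degrees) its stop, where it leans back and rests at the start; 40 degrees is 0.698. Let go below about 1.1 rad it falls shut; friction is negligible.
- lid: The white hood lid itself; origin on the middle of the hinge line, where it is fixed (lid_hinge); its axes turn with it and agree with the chamber's when shut. Its closed end wall with the handle is 150 mm from the hinge.
- lid_hinge (a point): Middle of the hinge line, at the chamber's rear edge (chamber x = +75, y = 0, 55 mm above the underside); the hinge runs along the chamber's y. Axes as the chamber.
- lid_handle (a point): Round steel bar at the lid's free end: 10 mm thick, along y, 68 clear between its posts, 35 off the lid's end wall. Origin mid-bar; its x points from the bar to the lid, along the lid. At lid angle a it lies at x = -185 cos a + 22 sin a, z = 185 sin a + 22 cos a mm from lid_hinge in the chamber's axes: on top of the upright lid at the start. The bar may turn between the fingers.
- beaker: Small glass beaker, 54 across x 64 high, a bystander; origin under its centre.
- dishes: Stack of clear dishes, 63 across x 38 high, a bystander; origin under its centre.
- vial: White-capped vial, 31 across x 63 high, a bystander; origin under its centre.

How it is judged:
By the outcome, as a careful person would: the job done as asked, in the order asked, and still so for the second after the job is handed in, while the arm keeps its last pose, push and grip.
It also fails if it takes over 67 s, if anything falls off the work surface, if the arm or the gripper's body presses on something with over 40 N, if the wrist force passes 120 N, or if a joint passes its speed limit or range.

## Working session

There is one attempt and no reset: what is moved stays moved. The work goes in short steps, Python scripts to look and compute and a tool call to move; the robot and the scene stay as the last step left them, time stands still between calls to the robot, and variables do not carry over. Pictures are saved under pics/ and viewed, at most 10 in all, crops included, and the job is handed in when it is done.

Besides the shell and the picture viewer there is one more tool, called after ">>>" as name([rows], argument=value, ...), one row to a line, values as JSON. arm_command: Moves the arm, as the interface text tells. Its arguments: {"type":"object","properties":{"hand":{"type":"array"},"slide":{"type":"array"},"yaw":{"type":"array"},"newtons":{"type":"number"}},"required":["hand","slide","yaw"]}

```bash
ls; mkdir -p pics
python3 - <<'E'
from bench import *
import cv2,numpy as np
s=sense();print({k:np.round(v,3).tolist() for k,v in s.items()})
for n in ["scene","top"]:
    im,d=get_image(n);c=get_calibration(n)
    np.savez(f"pics/{n}.npz",im=im,d=d,**c)
    cv2.imwrite(f"pics/{n}0.png",im[:,:,::-1]);print(n,np.round(c["mtx"],1).tolist(),np.round(c["R"],3).tolist(),np.round(c["t"],3).tolist())
a=cv2.imread("pics/scene0.png")
E
```

```text
pics
{'clock': 0.0, 'joint_positions': [-1.349, 0.494, 1.346, 0.0, 1.302, -0.096], 'dq': [-0.0, -0.0, -0.002, -0.0, -0.002, 0.001], 'joint_torque': [0.001, -88.215, -38.386, -0.0, 0.01, 0.0], 'ee_pos': [0.195, -0.593, 0.231], 'tool_rot': [0.987, 0.158, -0.0, -0.001], 'wrist_force': [0.189, -0.536, 0.494], 'wrist_torque': [-0.032, -0.003, 0.016], 'grasp_force': 0.0, 'finger_gap': 0.085}
scene [[448.0, 0.0, 253.8], [0.0, 448.0, 193.1], [0.0, 0.0, 1.0]] [[0.633, -0.774, -0.003], [-0.313, -0.252, -0.916], [0.708, 0.581, -0.402]] [-0.393, 0.234, 1.073]
top [[366.5, 0.0, 253.8], [0.0, 366.5, 192.5], [0.0, 0.0, 1.0]] [[-0.037, -0.999, 0.005], [-0.973, 0.035, -0.229], [0.228, -0.013, -0.974]] [-0.009, 0.552, 1.011]
```

View pics/scene0.png

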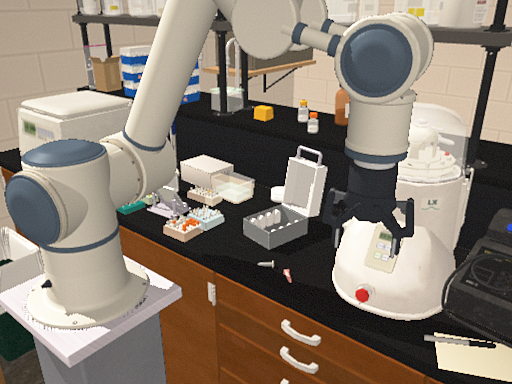

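View pics/top0.png

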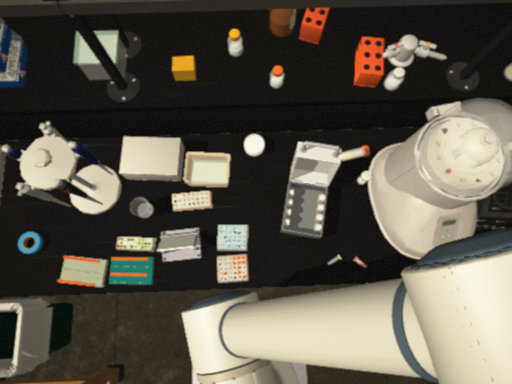

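The scene view shows the chamber with its upright lid near (285,215), and the easel is probably near (170,203). In the top view the chamber is at (305,205) and the easel at (180,243). I'll zoom in next.

Run:
```python
import cv2,numpy as np
a=cv2.imread("pics/top0.png")[125:295,100:350];b=cv2.imread("pics/scene0.png")[135:255,110:340]
a=cv2.resize(a,(800,544),interpolation=cv2.INTER_CUBIC);b=cv2.resize(b,(800,417),interpolation=cv2.INTER_CUBIC)
cv2.imwrite("pics/c1.png",a);cv2.imwrite("pics/c2.png",b)
```

```text
(no output)
```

View pics/c1.png

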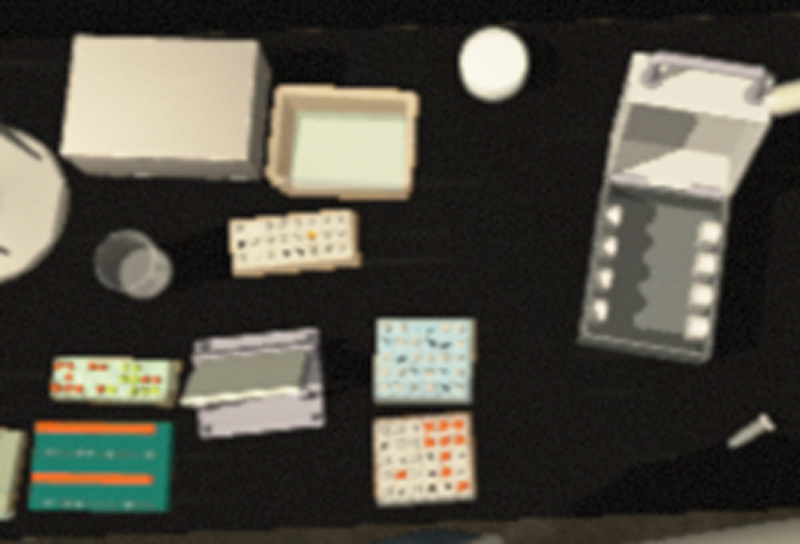

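View pics/c2.png

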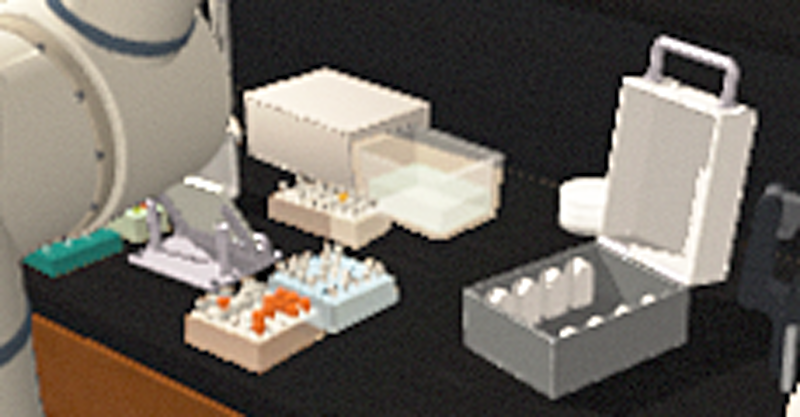

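The crops show the easel base at about (205,330)–(325,435) in the top crop, with the plate's bright top edge at (182,400)–(300,390), nearer the robot. The chamber spans (580,345)–(725,190) and the handle runs along (650,70)–(765,90). Next I'll use depth to get world coordinates.

```bash
cat > h.py <<'E'
import numpy as np,cv2
def cloud(n,f=None):
    z=np.load(f or f"pics/{n}.npz");d=z["d"].astype(float);K=z["mtx"]
    v,u=np.mgrid[:d.shape[0],:d.shape[1]]
    c=np.stack([(u-K[0,2])/K[0,0]*d,(v-K[1,2])/K[1,1]*d,d],-1)
    P=(c-z["t"])@z["R"];P[d==0]=np.nan
    return z["im"],P
E
python3 - <<'E'
from h import *
np.set_printoptions(linewidth=250)
im,P=cloud("top")
print("easel z mm"); print((P[222:266:2,152:206:2,2]*1000).round())
for u,v in [(155,250),(205,250),(180,230),(180,262)]: print(u,v,P[v,u].round(3))
print("chamber z"); print((P[140:242:4,278:346:3,2]*1000).round())
for u,v in [(285,230),(320,235),(328,185),(290,186),(305,215)]: print(u,v,P[v,u].round(3))
E
```

```text
easel z mm
[[ 2.  1. -2. -1. -1. -1. -2. -1.  1. -4. -1. -2. -1. -2.  2. -2. -1. nan -2. -3.  1. -0.  1.  4. -2. -2.  1.]
 [ 2. -1.  0. -2.  3.  0.  0.  0. -3.  2. -4.  0.  1.  1.  3. -2.  2. -1.  5.  0.  1.  2. -0. -1.  3.  0.  1.]
 [ 1. -2. -4. -2. -1. -1. -2.  1.  2. -0.  2.  4.  4. -1.  1.  1. -4.  4.  2. -4. -4.  0. -5.  1. -1. -4. -2.]
 [-1. -0. -2.  0. -1. -1.  1.  0. -4. -1. -2.  3.  1. -2. -2. -1.  3. -0. -2. -1.  4.  6.  2.  6. -3. -3. -2.]
 [ 1.  1. -0.  1.  0. -5.  3. -3.  2.  1.  5.  8.  5.  6.  4.  7.  8.  6.  9.  5.  6.  5.  8.  9. -2.  0.  1.]
 [-1. -1.  0.  1. -2.  8.  4.  8.  8.  4.  7.  2.  7. 10.  5.  3.  1. 23. 22. 20. 26. 26. 30. 11. -1. -1. -1.]
 [-0.  1. -0. -2.  3.  9.  6. 21. 18. 25. 23. 26. 30. 27. 30. 30. 27. 30. 30. 27. 27. 26. 17. 18. -0. -2.  2.]
 [-0.  1. -2.  1. 28. 27. 28. 30. 27. 28. 23. nan 23. 24. 27. 31. 32. 33. 33. 33. 38. 39. 24. 16. -1.  1. -4.]
 [25.  9. -1. -0. -2. 29. 26. 32. 31. 31. 36. 33. 38. 42. 42. 40. 44. 47. 47. 43. 52. 49. 38.  2. -0. -3. -4.]
 [23. 10. -1. -1.  0. 45. 42. 43. 41. 49. 48. 50. 51. 49. 58. 56. 57. 57. 61. 61. 62. 55. 
[... 4002 characters left out ...]
.   9.   8.   8.   5.  47.  45.   3.  -1.   2.  -3.  -0.   0.  -0.   3.]
 [ -0.  29.  12.  11.   6.   4.   6.   6.   8.   8.   6.   9.  21.  48.  45.   1.   3.  -3.  -0.  -5.   1.  -4.   6.]
 [ -0.   4.  17.  26.  36.  47.  57.  52.  55.   7.   8.  10.  10.   6.  51.  -2.  -1.  -2.  -3.   2.  -1.   4.  -1.]
 [ -1.   1.   4.  -0.  -5.  -4.  -1.  -3.  -3.   1.  17.  25.  35.  47.  60.   1.  -0.   0.   0.  -3.  -0.   1.  -1.]
 [  2.  -2.   0.   1.  -3.   4.  -1.  -2.  -3.  -3.   2.  -4.  -0.  -0.   1.   2.  -3.  -0.  -2.  -0.  -1.  -6.  -2.]]
285 230 [ 0.44  -0.115  0.053]
320 235 [ 0.421 -0.215  0.055]
328 185 [ 0.583 -0.264 -0.002]
290 186 [ 0.583 -0.144  0.003]
305 215 [ 0.488 -0.183  0.01 ]
```

Run:
```python
from h import *
from bench import *
im,P=cloud("top")
def roi(u0,u1,v0,v1,lo,hi):
    q=P[v0:v1,u0:u1].reshape(-1,3);return q[(q[:,2]>lo)&(q[:,2]<hi)]
# chamber rim
q=roi(275,335,180,242,.03,.065); r=cv2.minAreaRect(q[:,:2].astype(np.float32)*1000);print("chamber rect",r,cv2.boxPoints(r).tolist())
# handle
q=roi(290,346,138,160,.225,.26);print("handle",q.mean(0),np.linalg.svd(q-q.mean(0))[2][0],len(q))
# plate plane
q=roi(160,194,228,250,.04,.085);c=q.mean(0)
for _ in range(3):
    n=np.linalg.svd(q-c)[2][2];e=(q-c)@n;q=q[abs(e)<.005];c=q.mean(0)
n*=np.sign(n[2]);print("plate n",n,"tilt",np.degrees(np.arcsin(n[2])),"yaw",np.degrees(np.arctan2(n[1],n[0])),c,len(q))
q=roi(155,200,236,256,.087,.102);print("top edge",q.mean(0),q[:,1].min(),q[:,1].max())
q=roi(152,206,226,266,.0035,.012);r=cv2.minAreaRect(q[:,:2].astype(np.float32)*1000);print("easel rect",r,cv2.boxPoints(r).tolist())
c=get_calibration("wrist");s=sense();C=-c["R"].T@c["t"];print("wristcam",C-np.array(s["ee_pos"]),c["R"].round(3).tolist(),c["mtx"].round(1).tolist())
# anything tall
for u,v in [(142,207),(253,145),(235,45),(277,75),(190,200),(205,168),(233,237)]: print(u,v,P[v,u].round(3))
```

```text
chamber rect ((511.32135009765625, -178.05258178710938), (116.27310180664062, 169.02166748046875), 78.37368774414062) [[416.82830810546875, -217.96505737304688], [582.3821411132812, -252.02761840820312], [605.8143920898438, -138.14010620117188], [440.26055908203125, -104.07754516601562]]
handle [ 0.62788216 -0.20164086  0.23586822] [-0.20836893 -0.97803803 -0.00489849] 154
plate n [0.86166862 0.05720442 0.50423689] tilt 30.28070856879166 yaw 3.7981763548453102 [0.41590317 0.1954643  0.06320584] 250
top edge [0.39742179 0.19416763 0.09186013] 0.14688870298217116 0.24354992813258658
easel rect ((411.6930847167969, 200.47079467773438), (152.6300506591797, 116.50924682617188), 88.4820556640625) [[351.43731689453125, 125.72571563720703], [467.90570068359375, 122.6393814086914], [471.9488525390625, 275.21588134765625], [355.48046875, 278.3022155761719]]
wristcam [0.06650578 0.02223563 0.14248578] [[0.313, -0.95, -0.001], [-0.913, -0.301, 0.276], [-0.263, -0.085, -0.961]] [[297.6, 0.0, 256.3], [0.0, 297.6, 194.8], [0.0, 0.0, 1.0]]
142 207 [0.533 0.315 0.002]
253 145 [ 0.711 -0.033  0.034]
235 45 [0.894 0.008 0.278]
277 75 [ 0.799 -0.095  0.286]
190 200 [0.544 0.164 0.026]
205 168 [0.644 0.118 0.026]
233 237 [0.426 0.036 0.039]
```

```bash
cat >> h.py <<'E'
def go(*goals):
    """goals: (x,y,z,yawdeg of tool x) -> slide/yaw values from the current pose"""
    from bench import sense
    from scipy.spatial.transform import Rotation as R
    s=sense();p=np.array(s["ee_pos"]);M=R.from_quat(s["tool_rot"]).as_matrix()
    yaw=np.degrees(np.arctan2(M[1,0],M[0,0]))
    print("t",round(s["clock"],2),"tcp",p.round(4),"yaw",round(yaw,2),"gap",round(s["finger_gap"],4),"grip",round(s["grasp_force"],1),"F",np.round(s["wrist_force"],1),"q6",round(s["joint_positions"][5],2))
    for g in goals:
        dy=(g[3]-yaw+180)%360-180
        print("  slide",((M.T@(np.array(g[:3])-p))*10).round(3).tolist(),"yaw",round(-dy/180,4))
E
python3 -c "
from h import *
go((.30,-.25,.28,78),(.46,-.17,.26,78))"
```

```text
t 0.1 tcp [ 0.1952 -0.5934  0.2308] yaw 18.21 gap 0.0855 grip 0.0 F [-0.5  0.2  0.3] q6 -0.1
  slide [2.068, -2.935, -0.489] yaw -0.3322
  slide [3.838, -3.195, -0.289] yaw -0.3322
```

>>> arm_command([
  [0.7,-1,-0.25],
  [0.7,-1,-0.25],
  [0.7,-1,-0.25],
  [0.7,-1,-0.25],
], hand=[0,0,0,0], yaw=[0,0,0,0])

```text
clock: 0.5
ee_pos: [0.2313, -0.474, 0.257]
tool_rot: [0.987, 0.159, 0.0, -0.0]
wrist_force: [-1.3, 0.1, 0.2]
finger_gap: 0.0852
grasp_force: 0.0
```

>>> arm_command([
  [0.7,-1,-0.25],
  [0.7,-1,-0.25],
  [0.7,-1,-0.25],
  [0.7,-1,-0.25],
], hand=[0,0,0,0], yaw=[0,0,0,0])

```text
clock: 0.9
ee_pos: [0.2664, -0.358, 0.2818]
tool_rot: [0.987, 0.159, 0.0, 0.0]
wrist_force: [0.3, -0.6, 0.5]
finger_gap: 0.0852
grasp_force: 0.0
```

>>> arm_command([
  [1,-1,0],
  [1,-1,0],
  [1,-1,0],
  [1,-1,0],
], hand=[0,0,0,0], yaw=[0,0,0,0])

```text
clock: 1.3
ee_pos: [0.3309, -0.2311, 0.281]
tool_rot: [0.987, 0.16, 0.0, -0.001]
wrist_force: [0.0, -0.7, 0.2]
finger_gap: 0.0854
grasp_force: 0.0
```

>>> arm_command([
  [1,-0.2,0],
  [1,-0.2,0],
  [1,-0.2,0],
  [1,-0.2,0],
  [1,-0.2,0],
  [1,-0.2,0],
  [1,-0.2,0],
  [1,-0.2,0],
  [1,-0.2,0],
], hand=[0,0,0,0,0,0,0,0,0], yaw=[-0.333,-0.333,-0.333,-0.333,-0.333,-0.333,-0.333,-0.333,-0.333])

```text
clock: 2.2
ee_pos: [0.4184, -0.1844, 0.281]
tool_rot: [0.778, 0.628, -0.0, -0.0]
wrist_force: [-0.3, 0.4, -1.1]
finger_gap: 0.0854
grasp_force: 0.0
```

Run:
```python
from h import *
from bench import *
go((.46,-.17,.26,78))
c=get_calibration("wrist");im,d=get_image("wrist")
np.savez("pics/w1.npz",im=im,d=d,**c);cv2.imwrite("pics/w1.png",im[:,:,::-1])
```

```text
t 2.2 tcp [ 0.4184 -0.1844  0.281 ] yaw 77.84 gap 0.0854 grip 0.0 F [-0.3  0.4 -1.1] q6 -0.33
  slide [0.229, 0.376, 0.21] yaw -0.0009
```

View pics/w1.png

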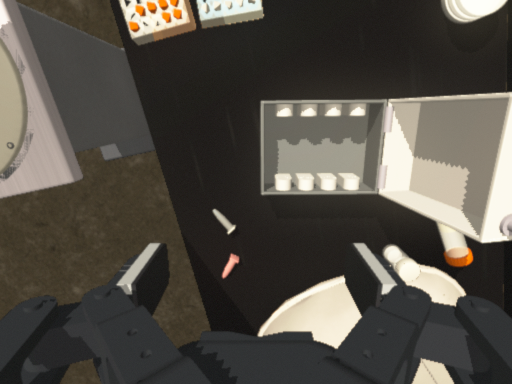

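The wrist view shows the chamber rim from (262,100) to (385,193), with comb blobs at rows 110 and 182, and the lid standing on its hinge at u≈388. The vial is near (400,258), off to the −y side.

```bash
cat >> h.py <<'E'
def cast(z,uv,h):
    uv=np.atleast_2d(uv).astype(float);K=z["mtx"];R=z["R"];C=-R.T@z["t"]
    d=np.c_[(uv[:,0]-K[0,2])/K[0,0],(uv[:,1]-K[1,2])/K[1,1],np.ones(len(uv))]@R
    return C+d*((h-C[2])/d[:,2])[:,None]
E
python3 - <<'E'
from h import *
z=np.load("pics/w1.npz");g=cv2.cvtColor(z["im"],cv2.COLOR_RGB2GRAY).astype(float)
def edge(prof):  # subpixel: strongest rise
    d=np.diff(prof);i=int(np.argmax(d));i0=max(i-1,0);w=np.clip(d[i0:i+2+1],0,None);return (np.arange(i0,i0+len(w))*w).sum()/w.sum()+.5
F=np.array([(254+edge(g[v,254:266]),v) for v in range(112,184,2)])
T=np.array([(u,93+edge(g[93:104,u])) for u in range(272,376,2)])
B=np.array([(u,200-edge(g[190:201,u][::-1])) for u in range(272,370,2)])
L=[]
for n,e in (("front",F),("left",T),("right",B)):
    p=cast(z,e,.055)[:,:2];vx,vy,x,y=cv2.fitLine(p.astype(np.float32),cv2.DIST_HUBER,0,.01,.01).ravel()
    r=(p-[x,y])@[-vy,vx];print(n,"dir",round(np.degrees(np.arctan2(vy,vx))%180,2),"rms",r.std().round(5),"mid",(x,y));L.append((np.array([x,y]),p))
a=np.radians(-11.9)
for deg in (-11.5,-12,-12.3):
    a=np.radians(deg);ex=np.array([np.cos(a),np.sin(a)]);ey=np.array([-ex[1],ex[0]])
    l,r=np.median(L[1][1]@ey),np.median(L[2][1]@ey);f=np.median(L[0][1]@ex)
    print(deg,"width",l-r,"centre",ex*(f+.075)+ey*(l+r)/2)
m=((g>190)).astype(np.uint8);m[:,:268]=0;m[:,365:]=0;m[:100]=0;m[195:]=0
n,_,st,ce=cv2.connectedComponentsWithStats(m)
for i in range(1,n):
    if st[i,4]>25: print(st[i],ce[i],cast(z,ce[i],.046)[0].round(4))
_,P=cloud("",f="pics/w1.npz")
print("floor z",np.median(P[125:135,300:350,2]),"table",np.nanmedian(P[30:80,300:420,2]),"front wall top",np.median(P[115:180,263:265,2]),"lidtop max",np.nanmax(P[90:240,390:505,2]))
E
```

```text
front dir 78.4 rms 4e-05 mid (np.float32(0.4281685), np.float32(-0.16058639))
left dir 168.21 rms 0.00012 mid (np.float32(0.5122333), np.float32(-0.121076986))
right dir 168.18 rms 0.00109 mid (np.float32(0.48988602), np.float32(-0.23456442))
-11.5 width 0.11576538766213473 centre [ 0.50118837 -0.17781603]
-12 width 0.11570476822655824 centre [ 0.50113391 -0.1778177 ]
-12.3 width 0.1157874638507528 centre [ 0.50113662 -0.17781806]
[277 107  14  10  98] [284.1122449  112.03061224] [ 0.4655 -0.1258  0.046 ]
[301 107  15   9  96] [308.26041667 111.94791667] [ 0.4944 -0.1319  0.046 ]
[325 107  15   9  95] [332.93684211 111.82105263] [ 0.5239 -0.1381  0.046 ]
[350 106  15  10 102] [357.64705882 111.46078431] [ 0.5534 -0.144   0.046 ]
[275 173  17  18 241] [282.60995851 181.55186722] [ 0.4475 -0.2112  0.046 ]
[296 173  18  18 262] [304.7519084  181.02671756] [ 0.4758 -0.2165  0.046 ]
[317 173  20  18 263] [327.33079848 180.88973384] [ 0.5045 -0.2225  0.046 ]
[338 173  22  17 258] [349.81395349 180.73255814] [ 0.5332 -0.2285  0.046 ]
floor z 0.007766430384271017 table -0.0002651344361663052 front wall top nan lidtop max 0.20477045618067125
```

```bash
python3 -c "
from h import *
go((.41,.14,.28,93.8))"
```

```text
t 2.25 tcp [ 0.4184 -0.1842  0.2811] yaw 77.86 gap 0.0854 grip 0.0 F [-0.3  0.1  0.5] q6 -0.33
  slide [3.152, -0.764, 0.011] yaw -0.0886
```

>>> arm_command([
  [1,-0.25,0],
  [1,-0.25,0],
  [1,-0.25,0],
], hand=[0,0,0], yaw=[0,0,0])

```text
clock: 2.55
ee_pos: [0.4135, -0.0766, 0.2812]
tool_rot: [0.776, 0.63, 0.0, -0.001]
wrist_force: [0.0, -0.6, 0.3]
finger_gap: 0.0854
grasp_force: 0.0
```

>>> arm_command([
  [1,-0.25,0],
  [1,-0.25,0],
  [1,-0.25,0],
], hand=[0,0,0], yaw=[0,0,0])

```text
clock: 2.85
ee_pos: [0.4099, 0.0264, 0.2813]
tool_rot: [0.776, 0.631, 0.0, -0.0]
wrist_force: [-0.3, -0.0, -0.4]
finger_gap: 0.0856
grasp_force: 0.0
```

>>> arm_command([
  [1,-0.25,0],
  [1,-0.25,0],
  [1,-0.25,0],
  [1,-0.25,0],
  [1,-0.25,0],
  [1,-0.25,0],
], hand=[0,0,0,0,0,0], yaw=[-0.09,-0.09,-0.09,-0.09,-0.09,-0.09])

```text
clock: 3.45
ee_pos: [0.4068, 0.1242, 0.2813]
tool_rot: [0.681, 0.732, -0.0, 0.0]
wrist_force: [1.1, 0.3, -0.2]
finger_gap: 0.0852
grasp_force: 0.0
```

Run:
```python
from h import *
from bench import *
go((.41,.14,.28,93.8))
c=get_calibration("wrist");im,d=get_image("wrist")
np.savez("pics/w2.npz",im=im,d=d,**c);cv2.imwrite("pics/w2.png",im[:,:,::-1])
```

```text
t 3.45 tcp [0.4068 0.1242 0.2813] yaw 94.16 gap 0.0852 grip 0.0 F [ 1.1  0.3 -0.2] q6 0.08
  slide [0.155, 0.043, 0.013] yaw 0.002
```

View pics/w2.png

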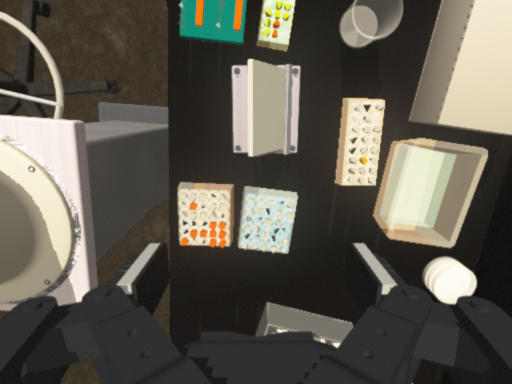

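The wrist view shows the plate's top edge at u≈250, v 60–157, and its lower edge at u≈285. The easel base spans (233,65)–(300,153), with nothing standing between the rails.

Run:
```python
from h import *
_,P=cloud("",f="pics/w2.npz");z=np.load("pics/w2.npz")
Q=P[50:165,225:305].reshape(-1,3);Q=Q[~np.isnan(Q).any(1)]
q=Q[(Q[:,2]>.035)&(Q[:,2]<.085)]
for _ in range(4):
    c=np.median(q,0) if _==0 else q.mean(0);n=np.linalg.svd(q-c)[2][2];q=q[abs((q-c)@n)<.004]
n*=np.sign(n[2]);yaw=np.arctan2(n[1],n[0]);print("n",n,"tilt",np.degrees(np.arcsin(n[2])),"yaw",np.degrees(yaw),c)
ex=np.array([np.cos(yaw),np.sin(yaw),0]);ey=np.array([-ex[1],ex[0],0])
hi=Q[Q[:,2]>.088];print("top",hi.mean(0),len(hi),"x along",(hi@ex).min(),(hi@ex).max(),"z95",np.percentile(hi[:,2],[50,95]))
im=z["im"];hsv=cv2.cvtColor(im,cv2.COLOR_RGB2HSV);print("plate px",im[105,265],"base",im[105,240],"edge",im[100:103,244:254].mean(0).round().tolist())
# extents of the plate at rows along in-plane height, per pixel on plane intersection
for lo,hi_ in ((.03,.045),(.045,.06),(.06,.075),(.075,.09)):
    s=Q[(Q[:,2]>lo)&(Q[:,2]<hi_)&(abs((Q-c)@n)<.006)];y=s@ey;print(lo,"y",np.percentile(y,[0.5,99.5]).round(4),"mid",np.percentile(y,[.5,99.5]).mean().round(4))
b=Q[(Q[:,2]>.002)&(Q[:,2]<.01)];r=cv2.minAreaRect((b[:,:2]*1000).astype(np.float32));print("base",r)
print("bottom line x (z=.022)",((c-np.array([0,0,0]))@ex)-((.022-c[2])*np.tan(np.radians(30))), "c.ex",c@ex)
```

```text
n [0.86416307 0.06027844 0.49958853] tilt 29.972780880435216 yaw 3.990121062316798 [0.4154393  0.19742304 0.06162126]
top [0.39622336 0.19616009 0.09179082] 753 x along 0.40503552235858664 0.41371788674246607 z95 [0.09210513 0.09397891]
plate px [176 170 145] base [216 202 196] edge [[220.0, 207.0, 200.0], [219.0, 206.0, 199.0], [219.0, 206.0, 199.0], [225.0, 217.0, 202.0], [240.0, 236.0, 212.0], [240.0, 236.0, 211.0], [241.0, 237.0, 213.0], [240.0, 236.0, 211.0], [227.0, 223.0, 192.0], [184.0, 179.0, 152.0]]
0.03 y [0.1152 0.2156] mid 0.1654
0.045 y [0.1141 0.2155] mid 0.1648
0.06 y [0.1163 0.2153] mid 0.1658
0.075 y [0.1168 0.2151] mid 0.166
base ((413.134765625, 201.5965576171875), (98.7528076171875, 132.3657684326172), 7.0641045570373535)
bottom line x (z=.022) 0.4510452212206208 c.ex 0.42816987709038484
```

>>> arm_command([
  [0.7,-0.035,0.5],
  [0.7,-0.035,0.8],
  [0.7,-0.035,1],
  [0.7,-0.035,1],
  [0.7,-0.035,1],
  [0.7,-0.035,1],
], hand=[0,0,0,0,0,0], yaw=[0.001,0.001,0.001,0.001,0.001,0.001])

```text
clock: 4.1
ee_pos: [0.3988, 0.1945, 0.1828]
tool_rot: [0.681, 0.732, 0.001, 0.001]
wrist_force: [0.4, 0.2, 0.7]
finger_gap: 0.0854
grasp_force: 0.0
```

```bash
cat >> h.py <<'E'
A=np.radians(4.0)
def E(xp,yp,z,yaw=94.0): return (xp*np.cos(A)-yp*np.sin(A),xp*np.sin(A)+yp*np.cos(A),z,yaw)
E
python3 - <<'E'
from h import *
from bench import *
go(E(.411,.1655,.062))
c=get_calibration("wrist");im,d=get_image("wrist");np.savez("pics/w3.npz",im=im,d=d,**c);cv2.imwrite("pics/w3.png",im[:,:,::-1])
_,P=cloud("",f="pics/w3.npz");Q=P.reshape(-1,3);Q=Q[~np.isnan(Q).any(1)]
ex=np.array([np.cos(A),np.sin(A),0]);ey=np.array([-ex[1],ex[0],0])
h=Q[(Q[:,2]>.088)&(Q[:,2]<.1)&(abs(Q@ex-.41)<.02)&(abs(Q@ey-.1655)<.07)]
print(len(h),np.percentile(h@ex,[1,50,99]),np.percentile(h@ey,[.3,99.7]),np.percentile(h@ey,[.3,99.7]).mean(),h[:,2].max())
E
```

```text
t 4.1 tcp [0.3988 0.1945 0.1828] yaw 94.09 gap 0.0854 grip 0.0 F [0.4 0.2 0.7] q6 0.25
  slide [-0.008, -0.007, 1.208] yaw 0.0005
1165 [0.40485086 0.40891981 0.41311078] [0.11705114 0.21591041] 0.16648077360248434 0.09509531326257162
```

>>> arm_command([
  [0,-0.01,0.5],
  [0,-0.01,0.8],
  [0,-0.01,0.8],
], hand=[0,0,0], yaw=[0,0,0])

```text
clock: 4.45
ee_pos: [0.3958, 0.1942, 0.0998]
tool_rot: [0.681, 0.732, -0.002, -0.001]
wrist_force: [0.2, -0.4, 1.8]
finger_gap: 0.0853
grasp_force: 0.0
```

>>> arm_command([
  [0,0,0.2],
  [0,0,0.4],
  [0,0,0.4],
  [0,0,0.4],
], hand=[0,0,0,0], yaw=[0,0,0,0])

```text
clock: 4.85
ee_pos: [0.3975, 0.1951, 0.0628]
tool_rot: [0.681, 0.732, 0.001, 0.0]
wrist_force: [-0.3, 0.2, 0.0]
finger_gap: 0.0852
grasp_force: 0.0
```

>>> arm_command([
  [0,0.02,0],
  [0,0.02,0],
  [0,0.02,0],
  [0,0.02,0],
  [0,0.02,0],
  [0,0.02,0],
  [0,0.02,0],
  [0,0.02,0],
], hand=[0.45,0.45,0.45,0.45,0.45,0.45,0.45,0.45], yaw=[0,0,0,0,0,0,0,0], newtons=30)

```text
clock: 5.65
ee_pos: [0.3986, 0.1951, 0.0612]
tool_rot: [0.681, 0.732, -0.0, -0.0]
wrist_force: [0.6, 0.0, -0.4]
finger_gap: 0.0473
grasp_force: 0.0
```

```bash
python3 -c "
from h import *
go(E(.411,.166,.062),E(.459,.166,.062))"
```

```text
t 5.65 tcp [0.3986 0.1951 0.0612] yaw 94.17 gap 0.0473 grip 0.0 F [ 0.6  0.  -0.4] q6 0.25
  slide [-0.008, -0.003, -0.008] yaw 0.0009
  slide [-0.01, 0.477, -0.008] yaw 0.0009
```

>>> arm_command([
  [-0.01,0.08,0],
  [-0.01,0.15,0],
  [-0.01,0.2,0],
  [-0.01,0.25,0],
  [-0.01,0.3,0],
  [-0.01,0.34,0],
  [-0.01,0.38,0],
  [-0.01,0.42,0],
  [-0.01,0.45,0],
  [-0.01,0.48,0],
  [-0.01,0.5,0],
  [-0.01,0.5,0],
], hand=[0.45,0.45,0.45,0.45,0.45,0.45,0.45,0.45,0.45,0.45,0.45,0.45], yaw=[0.001,0.001,0.001,0.001,0.001,0.001,0.001,0.001,0.001,0.001,0.001,0.001])

```text
clock: 6.85
ee_pos: [0.4488, 0.1978, 0.0613]
tool_rot: [0.682, 0.731, -0.0, -0.0]
wrist_force: [-1.8, -1.0, -0.2]
finger_gap: 0.047
grasp_force: 0.8
```

Run:
```python
from h import *
from bench import *
go(E(.447,.166,.062))
for n in ("wrist","scene"):
    c=get_calibration(n);im,d=get_image(n);np.savez(f"pics/{n}4.npz",im=im,d=d,**c);cv2.imwrite(f"pics/{n}4.png",im[:,:,::-1])
a=cv2.imread("pics/wrist4.png");b=cv2.imread("pics/scene4.png")[150:260,100:250]
b=cv2.resize(b,None,fx=2,fy=2);o=np.zeros((384,812,3),np.uint8);o[:,:512]=a;o[:220,512:]=b;cv2.imwrite("pics/c4.png",o[:,:800])
_,P=cloud("",f="pics/wrist4.npz");Q=P.reshape(-1,3);Q=Q[~np.isnan(Q).any(1)]
ex=np.array([np.cos(A),np.sin(A),0]);ey=np.array([-ex[1],ex[0],0])
h=Q[(Q[:,2]>.09)&(Q[:,2]<.115)&(abs(Q@ex-.44)<.03)&(abs(Q@ey-.166)>.03)&(abs(Q@ey-.166)<.06)]
print(len(h),np.percentile(h@ex,[1,50,99]),np.percentile(h@ey,[.3,99.7]),np.percentile(h[:,2],[50,99]))
```

```text
t 6.85 tcp [0.4488 0.1978 0.0613] yaw 93.99 gap 0.047 grip 0.8 F [-1.8 -1.  -0.2] q6 0.22
  slide [0.0, -0.145, -0.007] yaw -0.0001
1469 [0.43802855 0.44241058 0.44502772] [0.19606683 0.21602496] [0.10378201 0.10564224]
```

View pics/c4.png

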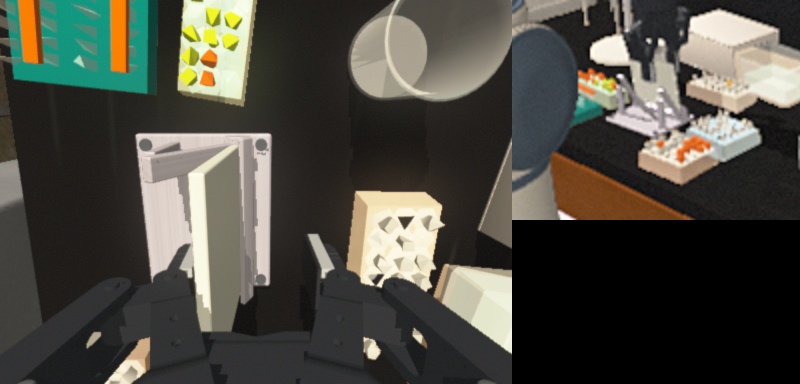

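The plate is pushed almost upright against the left finger, with its top edge at pixels (200,175)–(237,150). Next I'll close on it while shifting the hand.

>>> arm_command([
  [0,-0.03,0],
  [0,-0.06,0],
  [0,-0.06,0],
  [0,-0.09,0],
  [0,-0.12,0],
  [0,-0.12,0],
  [0,-0.13,0],
  [0,-0.145,0],
  [0,-0.145,0],
  [0,-0.15,0],
  [0,-0.15,0],
  [0,-0.15,0],
], hand=[0.55,0.65,0.65,0.73,0.8,0.8,0.85,0.88,0.88,0.95,1,1], yaw=[0,0,0,0,0,0,0,0,0,0,0,0], newtons=40)

```text
clock: 8.15
ee_pos: [0.4343, 0.1968, 0.0614]
tool_rot: [0.682, 0.731, 0.0, 0.0]
wrist_force: [2.3, -0.9, 0.6]
finger_gap: 0.0054
grasp_force: 39.7
```

>>> arm_command([
  [0,0,0],
  [0,0,0],
  [0,0,0],
  [0,0,0],
], hand=[1,1,1,1], yaw=[0,0,0,0])

```text
clock: 8.55
ee_pos: [0.4341, 0.1968, 0.0614]
tool_rot: [0.682, 0.731, 0.0, 0.0]
wrist_force: [3.9, -2.1, 3.8]
finger_gap: 0.0053
grasp_force: 39.8
```

```bash
cat > look.py <<'E'
import sys
from h import *
from bench import *
go()
c=get_calibration("wrist");im,d=get_image("wrist");f=f"pics/{sys.argv[1]}";np.savez(f+".npz",im=im,d=d,**c);cv2.imwrite(f+".png",im[:,:,::-1])
s=sense();from scipy.spatial.transform import Rotation as R
M=R.from_quat(s["tool_rot"]).as_matrix()
_,P=cloud("",f=f+".npz");Q=(P.reshape(-1,3)-s["ee_pos"])@M;Q=Q[~np.isnan(Q).any(1)]
h=Q[(abs(Q[:,1])<.015)&(Q[:,0]>.016)&(Q[:,0]<.065)&(Q[:,2]<.03)&(Q[:,2]>-.06)]
print("plate pts in tool: n",len(h),"x max",np.percentile(h[:,0],[99,99.8]),"y pct",np.percentile(h[:,1],[2,50,98]),"z min",np.percentile(h[:,2],[.5,5]))
for a,b in((-.06,-.035),(-.035,-.02),(-.02,0),(0,.03)):
    k=h[(h[:,2]>a)&(h[:,2]<b)]
    if len(k)>20: print(a,b,len(k),"x99.5",np.percentile(k[:,0],99.5).round(4),"y",np.percentile(k[:,1],[3,50,97]).round(4))
E
python3 look.py w5
```

```text
t 8.55 tcp [0.4341 0.1968 0.0614] yaw 93.99 gap 0.0053 grip 39.8 F [ 3.9 -2.1  3.8] q6 0.23
plate pts in tool: n 2145 x max [0.05012423 0.05045515] y pct [-0.01431582 -0.00046275  0.00283704] z min [-0.04496064 -0.04437238]
-0.06 -0.035 1566 x99.5 0.0499 y [-0.0027 -0.0001  0.0028]
-0.035 -0.02 101 x99.5 0.05 y [-0.0026  0.0003  0.0029]
-0.02 0 92 x99.5 0.05 y [-0.0025  0.0003  0.0029]
0 0.03 386 x99.5 0.0505 y [-0.0148 -0.0109  0.0024]
```

>>> arm_command([
  [0,0,-0.1],
  [0,0,-0.3],
  [0,0,-0.7],
  [0,0,-1],
  [0,0,-1],
], hand=[1,1,1,1,1], yaw=[0,0,0,0,0], newtons=60)

```text
clock: 9.1
ee_pos: [0.4345, 0.1972, 0.1647]
tool_rot: [0.682, 0.731, 0.002, 0.001]
wrist_force: [0.5, -0.9, -2.4]
finger_gap: 0.0053
grasp_force: 59.7
```

>>> arm_command([
  [-0.4,0,-0.2],
  [-0.7,0,-0.2],
  [-1,0.1,-0.2],
  [-1,0.1,-0.2],
], hand=[1,1,1,1], yaw=[0,0,0,0])

```text
clock: 9.5
ee_pos: [0.4507, 0.0952, 0.1809]
tool_rot: [0.683, 0.73, -0.001, -0.0]
wrist_force: [-0.5, 0.5, -1.6]
finger_gap: 0.0051
grasp_force: 59.6
```

>>> arm_command([
  [-0.4,0,0],
  [-0.7,0,0],
  [-1,0.1,0],
  [-1,0.1,0],
], hand=[1,1,1,1], yaw=[0,0,0,0])

```text
clock: 9.9
ee_pos: [0.468, -0.0036, 0.1808]
tool_rot: [0.683, 0.731, -0.0, -0.0]
wrist_force: [0.1, -0.0, -1.4]
finger_gap: 0.0055
grasp_force: 59.6
```

>>> arm_command([
  [-0.4,0,0],
  [-0.7,0,0],
  [-1,0.1,0],
  [-1,0.1,0],
  [-1,0.1,0],
], hand=[1,1,1,1,1], yaw=[0.03,0.06,0.088,0.088,0.088])

```text
clock: 10.4
ee_pos: [0.4837, -0.0999, 0.1806]
tool_rot: [0.776, 0.63, -0.0, -0.001]
wrist_force: [-0.2, 0.5, -2.0]
finger_gap: 0.0055
grasp_force: 59.5
```

```bash
echo 'SL=(.501,-.1777)' >> h.py; python3 look.py w6; python3 -c "
from h import *
go((*SL,.15,78.2))"
```

```text
t 10.4 tcp [ 0.4837 -0.0999  0.1806] yaw 78.13 gap 0.0055 grip 59.5 F [-0.2  0.5 -2. ] q6 -0.12
plate pts in tool: n 1821 x max [0.04953783 0.04962957] y pct [-0.00262258  0.0003827   0.0031107 ] z min [-0.04473958 -0.04422493]
-0.06 -0.035 1544 x99.5 0.0495 y [-0.0025  0.      0.0029]
-0.035 -0.02 101 x99.5 0.0496 y [-0.0024  0.0004  0.003 ]
-0.02 0 89 x99.5 0.0496 y [-0.0024  0.0004  0.0031]
0 0.03 87 x99.5 0.0496 y [-0.0023  0.0005  0.0031]
t 10.45 tcp [ 0.4836 -0.0995  0.1807] yaw 78.19 gap 0.0053 grip 59.5 F [-0.1 -0.  -2.3] q6 -0.12
  slide [-0.73, 0.331, 0.306] yaw -0.0
```

>>> arm_command([
  [-0.35,0.16,0],
  [-0.73,0.33,0],
  [-0.73,0.33,0.3],
  [-0.73,0.33,0.55],
  [-0.73,0.33,0.55],
  [-0.73,0.33,0.55],
], hand=[1,1,1,1,1,1], yaw=[0,0,0,0,0,0])

```text
clock: 11.05
ee_pos: [0.5015, -0.1775, 0.1265]
tool_rot: [0.776, 0.631, -0.0, -0.001]
wrist_force: [0.7, -0.4, -0.6]
finger_gap: 0.0051
grasp_force: 59.5
```

```bash
python3 look.py w7; python3 -c "
from h import *
go((*SL,.049,78.2))"
```

```text
t 11.05 tcp [ 0.5015 -0.1775  0.1265] yaw 78.23 gap 0.0051 grip 59.5 F [ 0.7 -0.4 -0.6] q6 -0.25
plate pts in tool: n 1841 x max [0.05024031 0.05031387] y pct [-0.00352236 -0.00046075  0.00218594] z min [-0.04414953 -0.04368499]
-0.06 -0.035 1560 x99.5 0.0502 y [-0.0034 -0.0008  0.0021]
-0.035 -0.02 101 x99.5 0.0503 y [-0.0032 -0.0005  0.0021]
-0.02 0 93 x99.5 0.0504 y [-0.0033 -0.0005  0.0021]
0 0.03 87 x99.5 0.0503 y [-0.0033 -0.0004  0.0021]
t 11.1 tcp [ 0.502  -0.1779  0.1272] yaw 78.23 gap 0.0056 grip 59.5 F [ 0.2  0.3 -2.3] q6 -0.25
  slide [0.0, -0.011, 0.782] yaw 0.0001
```

View pics/w7.png

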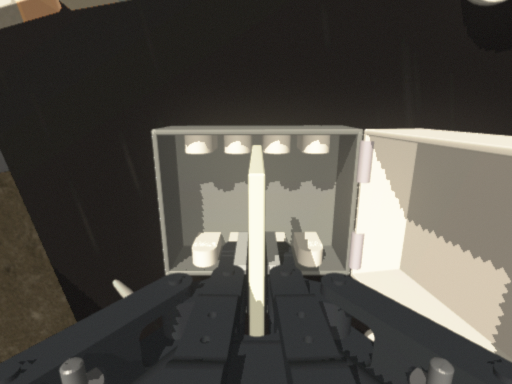

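The plate hangs over the chamber at u≈257. The comb tops beyond it are at u≈201, 238, 276 and 316. I'll compare both in the tool frame.

Run:
```python
from h import *
z=np.load("pics/w7.npz");g=cv2.cvtColor(z["im"],cv2.COLOR_RGB2GRAY).astype(float)
a=np.radians(-11.8);ex=np.array([np.cos(a),np.sin(a),0]);T=np.array([.5017,-.1777,.1268])
X=lambda uv,h:(cast(z,uv,h)-T)@np.c_[ex,[-ex[1],ex[0],0]]*1000   # mm along chamber x,y from tcp
m=(g>185).astype(np.uint8);m[:134]=0;m[153:]=0;m[:,:180]=0;m[:,335:]=0
n,_,st,ce=cv2.connectedComponentsWithStats(m)
for i in range(1,n):
    if st[i,4]>25: x0,y0,w,h=st[i,:4];print(st[i],"edges",X([(x0-.5,ce[i][1]),(x0+w-.5,ce[i][1])],.043)[:,0].round(2),X([ce[i]],.043).round(1))
# rim front / rear inner edges and left wall outer at z .055
for v in (180,200,220):
    r=g[v];print(v,"front",[(u,int(r[u])) for u in range(153,168)][::2]); print("   rear",[(u,int(r[u])) for u in range(345,362)][::2])
    print("   plate",[(u,int(r[u])) for u in range(244,270,2)])
for u in (200,320): print(u,[(v,int(g[v,u])) for v in range(122,136)])
for uv in ((157,200),(163,200)): print(uv,X([uv],.055))
```

```text
[185 137  24  16 254] edges [-54.83 -36.7 ] [[-45.9  43.6]]
[225 136  24  17 254] edges [-24.61  -6.49] [[-15.9  43.8]]
[264 136  24  17 256] edges [ 4.84 22.95] [[14.3 43.8]]
[304 136  24  17 258] edges [35.03 53.14] [[44.5 43.7]]
[252 145  10   8  77] edges [-4.23  3.34] [[-0.5 42.1]]
180 front [(153, 37), (155, 67), (157, 156), (159, 150), (161, 81), (163, 66), (165, 67), (167, 66)]
   rear [(345, 102), (347, 103), (349, 105), (351, 104), (353, 130), (355, 162), (357, 181), (359, 210), (361, 225)]
   plate [(244, 114), (246, 113), (248, 204), (250, 250), (252, 251), (254, 251), (256, 251), (258, 250), (260, 250), (262, 249), (264, 214), (266, 114), (268, 112)]
200 front [(153, 32), (155, 35), (157, 76), (159, 156), (161, 150), (163, 75), (165, 66), (167, 66)]
   rear [(345, 102), (347, 105), (349, 106), (351, 125), (353, 167), (355, 155), (357, 126), (359, 237), (361, 250)]
   plate [(244, 163), (246, 163), (248, 206), (250, 250), (252, 251), (254, 251), (256, 251), (258, 251), (260, 251), (262, 249), (264, 209), (266, 161), (268, 163)]
220 front [(153, 34), (155, 37), (157, 35), (159, 79), (161, 155), (163, 149), (165, 74), (167, 66)]
   rear [(345, 103), (347, 103), (349, 119), (351, 166), (353, 157), (355, 125), (357, 237), (359, 250), (361, 250)]
   plate [(244, 162), (246, 161), (248, 199), (250, 250), (252, 251), (254, 251), (256, 251), (258, 251), (260, 251), (262, 248), (264, 204), (266, 162), (268, 163)]
200 [(122, 46), (123, 45), (124, 51), (125, 80), (126, 118), (127, 130), (128, 133), (129, 150), (130, 172), (131, 171), (132, 162), (133, 152), (134, 126), (135, 162)]
320 [(122, 48), (123, 46), (124, 52), (125, 93), (126, 122), (127, 130), (128, 135), (129, 163), (130, 168), (131, 160), (132, 156), (133, 147), (134, 131), (135, 168)]
(157, 200) [[-75.25238523   4.97337612]]
(163, 200) [[-70.73552785   4.98037864]]
```

>>> arm_command([
  [0,-0.005,0.15],
  [0,-0.005,0.3],
  [0,-0.005,0.38],
  [0,-0.005,0.46],
  [0,-0.005,0.54],
  [0,-0.005,0.6],
  [0,-0.005,0.65],
  [0,-0.005,0.65],
], hand=[1,1,1,1,1,1,1,1], yaw=[0,0,0,0,0,0,0,0])

```text
clock: 11.9
ee_pos: [0.5011, -0.1785, 0.0608]
tool_rot: [0.776, 0.63, -0.0, -0.0]
wrist_force: [-0.7, -0.3, -2.0]
finger_gap: 0.0054
grasp_force: 59.7
```

```bash
python3 look.py w8; python3 -c "
from h import *
go((*SL,.049,78.2))"
```

```text
t 11.9 tcp [ 0.5011 -0.1785  0.0608] yaw 78.15 gap 0.0054 grip 59.7 F [-0.7 -0.3 -2. ] q6 -0.25
plate pts in tool: n 3577 x max [0.05845077 0.05850468] y pct [-0.01399055 -0.00039862  0.01398991] z min [-0.04438911 -0.04379328]
-0.06 -0.035 1560 x99.5 0.05 y [-0.003  -0.0004  0.0025]
-0.035 -0.02 105 x99.5 0.0502 y [-0.0029 -0.0001  0.0025]
-0.02 0 87 x99.5 0.0501 y [-0.0029 -0.0004  0.0026]
0 0.03 1825 x99.5 0.0585 y [-0.0142  0.      0.0142]
t 11.95 tcp [ 0.5012 -0.1786  0.0611] yaw 78.15 gap 0.005 grip 59.7 F [ 0.   0.6 -1.1] q6 -0.25
  slide [0.008, -0.004, 0.121] yaw -0.0003
```

>>> arm_command([
  [0,0,0.04],
  [0,0,0.07],
  [0,0,0.09],
  [0,0,0.1],
  [0,0,0.11],
  [0,0,0.11],
], hand=[1,1,1,1,1,1], yaw=[0,0,0,0,0,0])

```text
clock: 12.55
ee_pos: [0.5013, -0.1786, 0.0502]
tool_rot: [0.776, 0.63, -0.0, -0.0]
wrist_force: [-0.8, 0.2, -1.4]
finger_gap: 0.0047
grasp_force: 59.7
```

>>> arm_command([
  [0,0,0.01],
  [0,0,0.015],
  [0,0,0.015],
], hand=[1,1,1], yaw=[0,0,0], newtons=40)

```text
clock: 12.85
ee_pos: [0.5015, -0.1787, 0.0493]
tool_rot: [0.776, 0.63, 0.0, 0.0]
wrist_force: [-1.6, 1.2, 10.1]
finger_gap: 0.0053
grasp_force: 61.5
```

>>> arm_command([
  [0,0,0],
  [0,0,0],
  [0,0,0],
  [0,0,0],
  [0,0,0],
  [0,0,0],
  [0,0,0],
  [0,0,0],
], hand=[0.95,0.9,0.8,0.7,0.6,0.5,0.5,0.5], yaw=[0,0,0,0,0,0,0,0])

```text
clock: 13.65
ee_pos: [0.5013, -0.1786, 0.0488]
tool_rot: [0.776, 0.63, -0.0, -0.0]
wrist_force: [-0.0, -0.6, 0.5]
finger_gap: 0.0427
grasp_force: 0.0
```

>>> arm_command([
  [0,0,-0.1],
  [0,0,-0.4],
  [0,0,-0.8],
  [0,0,-1],
  [0,0,-1],
], hand=[0.5,0.5,0.5,0.5,0.5], yaw=[0,0,0,0,0])

```text
clock: 14.15
ee_pos: [0.5027, -0.1792, 0.1523]
tool_rot: [0.776, 0.63, 0.001, 0.002]
wrist_force: [0.7, 0.6, -0.0]
finger_gap: 0.0426
grasp_force: 0.0
```

>>> arm_command([
  [0,-0.2,-0.5],
  [0,-0.5,-1],
  [0,-0.5,-1],
  [0,-0.5,-1],
  [0,-0.5,-1],
], hand=[0.5,0.5,0.5,0.5,0.5], yaw=[0,0,0,0,0])

```text
clock: 14.65
ee_pos: [0.4523, -0.1683, 0.2479]
tool_rot: [0.776, 0.63, -0.0, -0.0]
wrist_force: [0.5, -0.1, -0.6]
finger_gap: 0.0428
grasp_force: 0.0
```

Run:
```python
from h import *
from bench import *
go()
im={}
for n in ("wrist","top"):
    c=get_calibration(n);i,d=get_image(n);np.savez(f"pics/{n}9.npz",im=i,d=d,**c);im[n]=i[:,:,::-1]
o=np.zeros((384,800,3),np.uint8);o[:,:512]=im["wrist"];b=cv2.resize(im["top"][130:245,270:360],None,fx=3.2,fy=3.2);o[:368,512:800]=b;cv2.imwrite("pics/c9.png",o)
a=np.radians(-11.8);ex=np.array([np.cos(a),np.sin(a),0]);ey=np.array([-ex[1],ex[0],0])
for n in ("wrist","top"):
    _,P=cloud("",f=f"pics/{n}9.npz");Q=P.reshape(-1,3);Q=Q[~np.isnan(Q).any(1)];D=Q-[*SL,0]
    k=(abs(D@ex)<.03)&(abs(D@ey)<.055)&(Q[:,2]>.08)&(Q[:,2]<.11);h=D[k]
    print(n,"plate",len(h),"x",np.percentile(h@ex,[2,50,98]).round(4),"y",np.percentile(h@ey,[1,99]).round(4),"z",np.percentile(h[:,2],[50,95]).round(4))
    k=(Q[:,2]>.226)&(Q[:,2]<.25)&(abs(D@ex-.129)<.03)&(abs(D@ey)<.05);h=D[k]
    if k.sum(): print(n,"handle",k.sum(),"x",np.percentile(h@ex,[2,50,98]).round(4),"y",np.percentile(h@ey,[1,99]).round(4),"z",np.percentile(h[:,2],[50,95]).round(4))
```

```text
t 14.65 tcp [ 0.4523 -0.1683  0.2479] yaw 78.14 gap 0.0428 grip 0.0 F [ 0.5 -0.1 -0.6] q6 -0.27
wrist plate 704 x [-0.0028 -0.0007  0.0031] y [-0.0486  0.0484] z [0.0924 0.0938]
top plate 16 x [-0.0017  0.0002  0.0039] y [0.0051 0.0191] z [0.0908 0.0933]
top handle 1 x [0.1312 0.1312 0.1312] y [0.0487 0.0487] z [0.2329 0.2329]
```

View pics/c9.png

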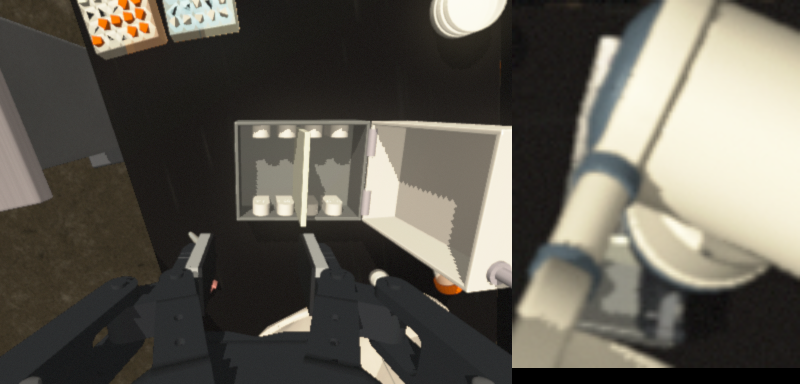

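The plate stands in the middle slot with its top at z = 93 mm, centred and let go. The handle is next, and I'll check for a shelf in the way first.

```bash
python3 -c "
from h import *
_,P=cloud('top')
for v in (70,90,100,108,115,122,130): print(v,P[v,310].round(3),P[v,330].round(3))
go((.612,-.201,.31,78.2))"
```

```text
70 [ 0.846 -0.191  0.226] [ 0.844 -0.244  0.228]
90 [ 0.788 -0.187  0.226] [ 0.786 -0.24   0.226]
100 [ 0.759 -0.185  0.225] [ 0.757 -0.237  0.226]
108 [ 0.769 -0.196  0.159] [ 0.765 -0.251  0.162]
115 [ 0.767 -0.202  0.117] [ 0.767 -0.262  0.112]
122 [ 0.766 -0.209  0.068] [ 0.766 -0.272  0.064]
130 [ 0.766 -0.219  0.005] [ 0.767 -0.285 -0.002]
t 14.75 tcp [ 0.4523 -0.1682  0.2473] yaw 78.15 gap 0.0428 grip 0.0 F [ 0.1 -0.6 -0.5] q6 -0.27
  slide [0.007, 1.629, -0.63] yaw -0.0003
```

>>> arm_command([
  [0,0,-0.4],
  [0,0.3,-0.63],
  [0,0.8,-0.63],
  [0,0.8,-0.63],
], hand=[0.4,0.4,0.4,0.4], yaw=[0,0,0,0])

```text
clock: 15.15
ee_pos: [0.5352, -0.1858, 0.3101]
tool_rot: [0.776, 0.631, 0.0, 0.0]
wrist_force: [-0.5, -0.7, -0.7]
finger_gap: 0.0509
grasp_force: 0.0
```

>>> arm_command([
  [0,0.4,0],
  [0,0.83,0],
  [0,0.83,0],
  [0,0.83,0],
  [0,0.83,0],
], hand=[0.4,0.4,0.4,0.4,0.4], yaw=[0,0,0,0,0])

```text
clock: 15.65
ee_pos: [0.6112, -0.2015, 0.3106]
tool_rot: [0.776, 0.63, -0.0, -0.001]
wrist_force: [0.2, -0.6, 0.1]
finger_gap: 0.0515
grasp_force: 0.0
```

Run:
```python
from h import *
from bench import *
c=get_calibration("wrist");i,d=get_image("wrist");np.savez("pics/w10.npz",im=i,d=d,**c);cv2.imwrite("pics/w10.png",i[:,:,::-1])
a=np.radians(-11.8);ex=np.array([np.cos(a),np.sin(a),0]);ey=np.array([-ex[1],ex[0],0])
_,P=cloud("",f="pics/w10.npz");Q=P.reshape(-1,3);Q=Q[~np.isnan(Q).any(1)];D=Q-[*SL,0]
k=(Q[:,2]>.226)&(Q[:,2]<.25)&(abs(D@ex-.129)<.03)&(abs(D@ey)<.05);h=D[k]
print("handle",k.sum(),"x",np.percentile(h@ex,[1,50,99]).round(4),"y",np.percentile(h@ey,[1,99]).round(4),"z",np.percentile(h[:,2],[50,95,99]).round(4))
t=np.array([*SL,0])+.1288*ex;go((t[0],t[1],.215,78.2))
```

```text
handle 1502 x [0.1248 0.1297 0.135 ] y [-0.0439  0.0469] z [0.2369 0.2385 0.239 ]
t 15.7 tcp [ 0.6111 -0.2016  0.3112] yaw 78.15 gap 0.0509 grip 0.0 F [-0.1 -0.1  0.1] q6 -0.2
  slide [0.008, 0.163, 0.961] yaw -0.0003
```

View pics/w10.png

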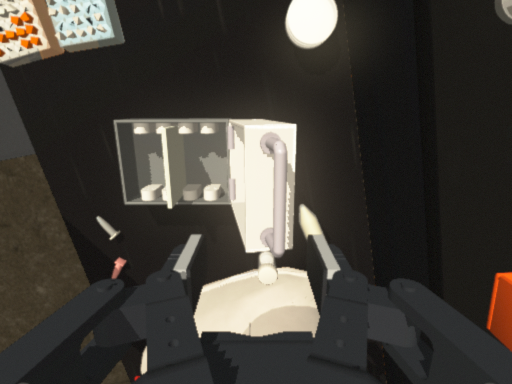

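The view shows the bar at (280,145)–(275,245), within about 1 mm of the predicted place. Going down onto it.

>>> arm_command([
  [0.01,0.17,0],
  [0.01,0.17,0.3],
  [0.01,0.17,0.6],
  [0.01,0.17,0.85],
  [0.01,0.17,0.96],
  [0.01,0.17,0.96],
], hand=[0.4,0.4,0.4,0.4,0.4,0.4], yaw=[0,0,0,0,0,0])

```text
clock: 16.3
ee_pos: [0.6277, -0.204, 0.2149]
tool_rot: [0.776, 0.63, -0.001, -0.001]
wrist_force: [-0.8, -0.2, -0.2]
finger_gap: 0.0511
grasp_force: 0.0
```

>>> arm_command([
  [0,0,0],
  [0,0,0],
  [0,0,0],
  [0,0,0],
  [0,0,0],
  [0,0,0],
  [0,0,0],
  [0,0,0],
  [0,0,0],
], hand=[0.6,0.7,0.8,0.9,1,1,1,1,1], yaw=[0,0,0,0,0,0,0,0,0], newtons=50)

```text
clock: 17.2
ee_pos: [0.6287, -0.2044, 0.2168]
tool_rot: [0.776, 0.63, 0.0, 0.0]
wrist_force: [-4.6, 2.0, 7.8]
finger_gap: 0.0081
grasp_force: 48.8
```

Run:
```python
from h import *
go()
f=lambda a:np.array([-185*np.cos(a)+22*np.sin(a),185*np.sin(a)+22*np.cos(a)])
a0=np.radians(100.27)
for d in range(100,36,-4): print(d,((f(np.radians(d))-f(a0))*[1,-1]/100).round(3).tolist())
```

```text
t 17.2 tcp [ 0.6287 -0.2044  0.2168] yaw 78.15 gap 0.0081 grip 48.8 F [-4.6  2.   7.8] q6 -0.2
100 [-0.008, -0.003]
96 [-0.134, -0.036]
92 [-0.262, -0.06]
88 [-0.391, -0.075]
84 [-0.521, -0.082]
80 [-0.651, -0.079]
76 [-0.78, -0.067]
72 [-0.909, -0.046]
68 [-1.035, -0.017]
64 [-1.16, 0.022]
60 [-1.281, 0.069]
56 [-1.398, 0.124]
52 [-1.512, 0.188]
48 [-1.621, 0.259]
44 [-1.724, 0.338]
40 [-1.822, 0.423]
```

>>> arm_command([
  [0,-0.03,-0.01],
  [0,-0.08,-0.02],
  [0,-0.126,-0.033],
  [0,-0.19,-0.047],
  [0,-0.254,-0.057],
  [0,-0.318,-0.066],
  [0,-0.383,-0.072],
  [0,-0.383,-0.072],
], hand=[1,1,1,1,1,1,1,1], yaw=[0,0,0,0,0,0,0,0])

```text
clock: 18.0
ee_pos: [0.5906, -0.1965, 0.2235]
tool_rot: [0.776, 0.63, 0.0, 0.0]
wrist_force: [0.8, -1.4, 5.1]
finger_gap: 0.008
grasp_force: 51.7
```

```bash
cat > lid.py <<'E'
import sys
from h import *
from bench import *
go()
f="pics/"+sys.argv[1]
c=get_calibration("wrist");i,d=get_image("wrist");np.savez(f,im=i,d=d,**c)
a=np.radians(-11.8);ex=np.array([np.cos(a),np.sin(a),0]);ey=np.array([-ex[1],ex[0],0])
_,P=cloud("",f=f+".npz");Q=P.reshape(-1,3);Q=Q[~np.isnan(Q).any(1)]
D=Q-[*SL,0];D=np.c_[D@ex-.075,D@ey,D[:,2]-.055]*1000   # from the hinge, mm
s=sense();p=np.array(s["ee_pos"])-[*SL,0];print("grasp pt from hinge",(p@ex-.075)*1000,(p[2]-.055+.019)*1000)
for deg in (float(v) for v in sys.argv[2:]):
    t=np.radians(deg);u=np.array([-np.cos(t),np.sin(t)]);n=np.array([np.sin(t),np.cos(t)])
    L=np.c_[D[:,[0,2]]@u,D[:,1],D[:,[0,2]]@n]   # along lid, y, height above the lid's base
    w=L[(abs(L[:,1])<57)&(L[:,2]>3)&(L[:,2]<43)&(abs(L[:,0]-150)<15)]
    b=L[(abs(abs(L[:,1])-27)<8)&(abs(L[:,2]-22)<14)&(abs(L[:,0]-187)<12)]
    print(deg,"end wall",len(w),np.polyfit(w[:,2],w[:,0],1).round(3) if len(w)>20 else "","bar",len(b),b.mean(0).round(1) if len(b) else "")
k=(abs(D[:,0]+75)<25)&(abs(D[:,1])<55)&(D[:,2]>28)&(D[:,2]<45)
if k.sum()>10: print("plate",k.sum(),"x",np.percentile(D[k,0],[2,50,98])+75,"z",np.percentile(D[k,2],[50,95])+55)
E
python3 lid.py l1 88 90 86
```

```text
t 18.0 tcp [ 0.5906 -0.1965  0.2235] yaw 78.14 gap 0.008 grip 51.7 F [ 0.8 -1.4  5.1] q6 -0.21
grasp pt from hinge 17.00108084217672 187.48009795080935
88.0 end wall 5568 [-2.00000e-03  1.50187e+02] bar 1316 [188.8   5.   23.1]
90.0 end wall 5163 [1.40000e-02 1.50722e+02] bar 1316 [189.5   5.   16.5]
86.0 end wall 4955 [-2.20000e-02  1.49975e+02] bar 1316 [187.9   5.   29.7]
plate 933 x [-1.93233558  2.395746    4.00245511] z [92.30968886 93.7777028 ]
```

>>> arm_command([
  [0,-0.065,-0.004],
  [0,-0.13,-0.007],
  [0,-0.195,-0.006],
  [0,-0.26,-0.004],
  [0,-0.325,0.001],
  [0,-0.389,0.008],
  [0,-0.454,0.018],
  [0,-0.518,0.029],
  [0,-0.581,0.043],
  [0,-0.644,0.058],
  [0,-0.707,0.077],
  [0,-0.769,0.097],
], hand=[1,1,1,1,1,1,1,1,1,1,1,1], yaw=[0,0,0,0,0,0,0,0,0,0,0,0])

```text
clock: 19.25
ee_pos: [0.5154, -0.1807, 0.2132]
tool_rot: [0.776, 0.63, -0.0, 0.0]
wrist_force: [-7.2, 0.1, 22.0]
finger_gap: 0.0081
grasp_force: 54.9
```

```bash
python3 lid.py l2 64 66
```

```text
t 19.25 tcp [ 0.5154 -0.1807  0.2132] yaw 78.15 gap 0.0081 grip 54.9 F [-7.2  0.1 22. ] q6 -0.24
grasp pt from hinge -61.45883688116238 177.0063020286335
64.0 end wall 6361 [-1.80000e-02  1.50591e+02] bar 1348 [188.1   4.9  24.5]
66.0 end wall 7746 [-1.17000e-01  1.53283e+02] bar 1348 [188.9   4.9  17.9]
plate 659 x [-2.22731218  0.89166052  3.60515948] z [92.74113481 93.82362233]
```

>>> arm_command([
  [0,-0.01,-0.018],
  [0,-0.07,0.005],
  [0,-0.131,0.029],
  [0,-0.19,0.056],
  [0,-0.248,0.084],
  [0,-0.306,0.115],
  [0,-0.362,0.148],
  [0,-0.417,0.184],
  [0,-0.417,0.184],
], hand=[1,1,1,1,1,1,1,1,1], yaw=[0,0,0,0,0,0,0,0,0])

```text
clock: 20.2
ee_pos: [0.4741, -0.172, 0.194]
tool_rot: [0.776, 0.63, -0.0, -0.0]
wrist_force: [2.7, -8.0, -6.6]
finger_gap: 0.0083
grasp_force: 50.4
```

```bash
python3 lid.py l3 50 51
```

```text
t 20.2 tcp [ 0.4741 -0.172   0.194 ] yaw 78.14 gap 0.0083 grip 50.4 F [ 2.7 -8.  -6.6] q6 -0.26
grasp pt from hinge -102.13304579137689 158.1829407987644
50.0 end wall 7601 [-3.00000e-03  1.50291e+02] bar 1305 [187.7   4.5  23.8]
51.0 end wall 9351 [-1.45000e-01  1.53395e+02] bar 1305 [188.1   4.5  20.5]
```

>>> arm_command([
  [0,-0.054,0.037],
  [0,-0.106,0.077],
  [0,-0.155,0.119],
  [0,-0.205,0.162],
  [0,-0.253,0.205],
  [0,-0.253,0.205],
  [0,-0.253,0.205],
  [0,-0.253,0.205],
], hand=[1,1,1,1,1,1,1,1], yaw=[0,0,0,0,0,0,0,0])

```text
clock: 21.05
ee_pos: [0.4498, -0.1668, 0.174]
tool_rot: [0.776, 0.63, -0.0, -0.0]
wrist_force: [0.6, -6.5, -1.9]
finger_gap: 0.0078
grasp_force: 51.0
```

```bash
python3 lid.py l4 39 40 41
```

```text
t 21.05 tcp [ 0.4498 -0.1668  0.174 ] yaw 78.15 gap 0.0078 grip 51.0 F [ 0.6 -6.5 -1.9] q6 -0.27
grasp pt from hinge -127.37010705680501 138.0302416993216
39.0 end wall 7138 [-6.00000e-03  1.49961e+02] bar 1303 [186.6   4.8  28. ]
40.0 end wall 7509 [-2.00000e-03  1.50262e+02] bar 1303 [187.1   4.8  24.7]
41.0 end wall 9922 [ -0.173 153.909] bar 1303 [187.5   4.8  21.5]
```

```bash
python3 -c "
from bench import *
print(close_job())"
```

```text
the job is handed in; nothing more can be done
None
```

The plate stands fully down in the middle slot, let go without a drop. The lid is held by its handle at about 40° open (within about half a degree by wrist-camera depth), and the job is handed in at about 21 s. I didn't knowingly touch the beaker, dishes or vial, but took no final picture of them.

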